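# Make up the grinding kit and the polishing kit

### The arm

A 7-joint arm with a two-finger parallel gripper is mounted at the origin on the work surface. World frame = base frame: x ahead of the robot, y to its left, z up, the work surface at z = 0. Lengths are in m, angles in rad, forces in N, time in s.
With the tool pointing down it reaches from about 0.4 to 0.875 m from the base axis. Payload 6.5 kg.
Tool frame: the origin (TCP) lies at the very end of the fingers, on their centre line; the grasp point (between the pads) lies 19 mm behind it; z points along the fingers, y is the direction in which the jaws open and shut (so a half turn about z gives the same grasp; the last joint's range is limited). The gripper opens to 85 mm and grips with 20 to 120 N. Pads are 22 mm wide; open, the fingers measure 114 mm over their backs; the gripper's body (76 mm by 85 mm) begins 54 mm behind the grasp point. The pads swing forward as they close: fully open they stand 13 mm farther back than shut.
Start: joints at [1.268, 0.536, -0.004, 1.538, 0.003, 1.067, -0.071], TCP at [0.152, -0.632, 0.231] pointing down, gripper open.
Joint ranges: [-2.7, 2.7], [-0.37, 2.16], [-1.27, 1.26], [0.24, 2.4], [-1.31, 4.45], [0.19, 1.91], [-2.76, 2.76]. Speed limits (rad/s): [2.39, 2.39, 3.14, 3.14, 3.14, 3.14, 3.14].

### API

Orientations are given as a unit quaternion [w, x, y, z].
In Python, from rig import sense, vision, robot gives the robot as it stands.
- The arm moves only by the tool drive_tool, never from a script. Its argument "commands" is a list of rows, each a list of 4 numbers: the shift along the tool's x, y, z in m, then the turn about the tool's z in rad. In form: [[dx, dy, dz, turn], ...]. A call has 1 to 5 rows; each row is the pose to reach, as a shift and turn from the pose commanded when the call began, along the tool's axes at that moment; what a row does not reach only later rows make up. A row lasts 1/12 s, in which the tool goes at most 41.7 mm and 7.16 degrees, less where a joint would pass 70% of its speed; a pose out of reach is approached as far as the arm can. A call with a gripper value outside its range is refused whole. "claw" is the finger opening in m, from 0 to 0.0854, set as the call begins (left out, the last holds). The fingers move at their own pace and stop on an object; "grip_force" is the grip in N (left out, the last holds). Time passes only in rows, so rows that repeat a pose let the fingers close. It gives the time, the measured TCP pose, the force and the opening at its end, in the units of the state.
- sense(): the state, without advancing time (a new reading comes with each control period).
- vision.camera(name): name is "scene" or "top"; returns the picture (480x640x3 uint8, red, green, blue); there is no depth.
- vision.camera_model(name): a dict with "vfov" (degrees; the focal length in pixels is half the picture's height over the tangent of half this angle, whatever the lens; pixels are square), "cx", "cy" (the principal point, pixels), "rvec" (rotation vector, rad) and "tvec" (3), from world to camera coordinates, as OpenCV has them. Camera axes: x right, y down, z forward; pixel columns grow to the right and rows downward; lengths in m; the calibration is good to about 2 mm. A picture is of the moment at which its call begins. camera_model takes no time and is no camera call.
- robot.sign_off(): hands the job in, once; it reports no verdict.
The state is a dict: "clock": time; "q": joint angles; "dq": joint speeds; "effort": joint torques, N m; "tool_pos": TCP position; "orientation": TCP orientation; "wrist_force": force on the tool from outside, world axes, zero at the start; "ft_torque": the same for the moment, N m; "opening": finger opening in m.
Only numpy, scipy, OpenCV 4.12 (cv2) and the standard library are available. Lean on these libraries where they do the work, as an engineer would, in place of code of your own. Each camera call takes 0.05 s, during which the arm holds its last target. There are 200 camera calls.

### The job

Make up two kits from the stock on the bench: the red tray gets the dark grey grinding stone and the brown compound bar, the blue tray gets the orange polishing drum and the green compound bar. In each tray stand the round tool upright, spindle end up, in the wider bay, and lay the bar flat, lengthwise, in the narrower bay, both down on the tray floor and let go. Leave the white bar, the brass bowl, the angle grinder and the jar where they are.

Things in the scene. Friction and masses are not known exactly. Their poses are not given: they have to be found in the camera images.
- tray_red: Red steel kit tray, bay floors paler, fixed to the bench: 108 mm along its x, 168 along y, rim and divider 10 mm high, walls 4 mm, inner floor 3 mm above the bench. Origin: centre of underside. A divider along x makes two open bays, 100 mm long in x: wide bay, 90 mm across, centred at y = -35 mm, for the round tool; narrow bay, 66 mm across, centred at y = +47 mm, for the bar. Turned up to 25 degrees.
- tray_blue: Blue steel kit tray, bay floors paler, fixed to the bench: 108 mm along its x, 168 along y, rim and divider 10 mm high, walls 4 mm, inner floor 3 mm above the bench. Origin: centre of underside. A divider along x makes two open bays, 100 mm long in x: wide bay, 90 mm across, centred at y = -35 mm, for the round tool; narrow bay, 66 mm across, centred at y = +47 mm, for the bar. Turned up to 25 degrees.
- stone_center (a point): Dark grey cylindrical grinding stone standing on the bench, 48 mm diameter, 40 mm high, with a steel washer and an 18 mm spindle stub on top (52 mm high in all). Point: on its axis, 20 mm above its underside, z up along the axis. About 180 g.
- drum_center (a point): Orange rubber-bonded polishing drum (rigid cylinder) standing on the bench, 44 mm diameter, 40 mm high, with a brass washer and a 12 mm brass spindle stub on top (54 mm high in all). Point: on its axis, 20 mm above its underside, z up along the axis. About 120 g.
- bar_brown_center (a point): Dark brown bar of hard polishing compound with a thin pale paper band round it, lying flat on the bench: 80 mm long (its x), 34 mm wide (its y), 40 mm high (z up). Point: centre of the bar, 20 mm above its underside. About 140 g.
- bar_green_center (a point): Green bar of hard polishing compound with a thin pale paper band round it, lying flat on the bench: 80 mm long (its x), 34 mm wide (its y), 40 mm high (z up). Point: centre of the bar, 20 mm above its underside. About 140 g.
- bar_white_center (a point): White bar of hard polishing compound with a thin pale paper band round it, lying flat on the bench: 80 mm long (its x), 34 mm wide (its y), 40 mm high (z up). Point: centre of the bar, 20 mm above its underside. About 140 g. Spare stock, in neither kit: stays where it is.
- bowl: Cast brass bowl lying upside down at the left of the bench, 210 mm diameter, 80 mm high, a lug on two sides reaching 129 mm from its axis. Origin: centre of its underside on the bench. Not part of the job.
- grinder: Green and black angle grinder with an aluminium head and a brown disc, lying at the right of the bench, about 310 mm long along its x and 87 mm high. Origin: middle of its underside. Not part of the job.
- jar: Amber glass jar with a steel lid, 64 mm diameter, 85 mm high, at the near left of the bench. Origin: centre of its underside. Not part of the job.
Things that resemble listed ones, but are neither listed nor needed, are in the scene too. There is more than one size of the part that bears bar_green_center; the job needs the middle-sized. Of the things that look like the part that bears drum_center, the smaller one is meant.

How it is judged:
By the outcome, as a careful person would: the job done as asked, in the order asked, and still so for the second after the job is handed in, with the robot touching nothing.
It also fails if it takes over 96 s, if anything falls off the work surface, if the arm or the gripper's body presses on something with over 40 N, if the wrist force passes 120 N, or if a joint passes its speed limit or range.

## Working session

There is one attempt and no reset: what is moved stays moved. The work goes in short steps, Python scripts to look and compute and a tool call to move; the robot and the scene stay as the last step left them, time stands still between calls to the robot, and variables do not carry over. Pictures are saved under pics/ and viewed, about 12 in all and at most 16, crops included, and the job is handed in when it is done.

Besides the shell and the picture viewer there is one more tool, called after "Call:" as name(argument=value, ...), one argument or row to a line, values as JSON. drive_tool: Moves the arm, as the interface text tells. Its arguments: {"type":"object","properties":{"commands":{"type":"array"},"claw":{"type":"number"},"grip_force":{"type":"number"}},"required":["commands"]}

```bash
mkdir -p pics; ls
python3 - <<'E'
from rig import sense, vision
import cv2
for n in("scene","top"):
    im=vision.camera(n); cv2.imwrite(f"pics/{n}0.png",im[:,:,::-1]); print(n,vision.camera_model(n))
print(sense())
E
```

```text
pics
scene {'vfov': 43.28914167895659, 'cx': 313.28436044778647, 'cy': 238.79571288671232, 'rvec': array([ 0.81324341,  2.62804164, -1.01838626]), 'tvec': array([ 0.47043678, -0.18114584,  1.71075033])}
top {'vfov': 42.61295348578103, 'cx': 320.72060528379, 'cy': 241.40829432677694, 'rvec': array([ 2.13298664, -2.1124346 ,  0.20706172]), 'tvec': array([-0.01182668,  0.55207333,  1.58746626])}
{'clock': 0.1, 'q': array([ 1.2678155 ,  0.53708537, -0.004415  ,  1.53872375,  0.0025664 ,
        1.06730513, -0.07121401]), 'dq': array([ 3.83343443e-06, -1.39201878e-03,  1.29589781e-03, -2.66213935e-03,
       -8.92787080e-04, -1.29579121e-03,  2.11436004e-03]), 'effort': array([ 4.15111004e-03, -5.84565318e+01,  1.05241735e+00, -2.59776306e+01,
        1.25827550e-02,  4.56485126e-03, -1.78697394e-05]), 'tool_pos': array([ 0.15232924, -0.63133935,  0.23052389]), 'orientation': array([-7.45573391e-04,  9.92998509e-01,  1.18124457e-01, -1.36566766e-04]), 'wrist_force': array([-0.11663152,  0.12575369, -0.43060978]), 'ft_torque': array([0.01630349, 0.00821413, 0.01419409]), 'opening': 0.08538396255785266}
```

View pics/top0.png

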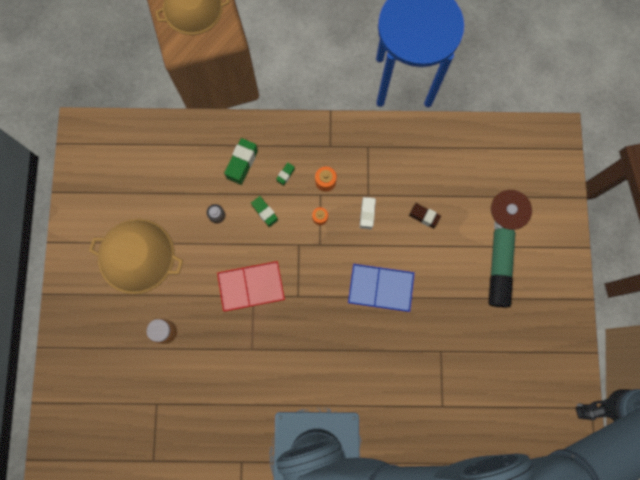

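View pics/scene0.png

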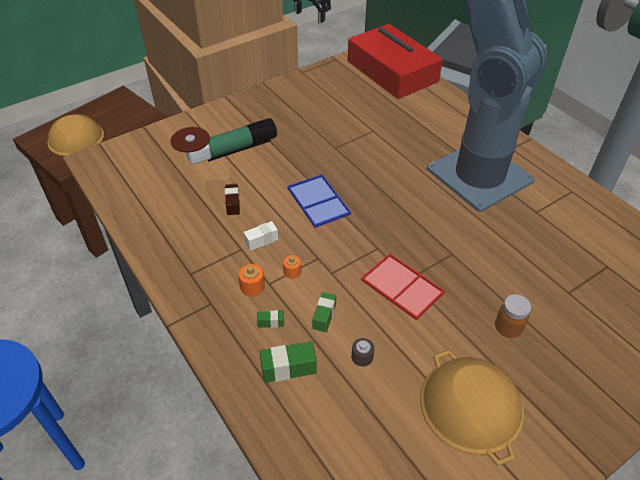

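The top view shows the red tray near (251,286), the blue tray near (381,288), the stone at (216,213), the middle-sized green bar at (264,211), the small drum at (320,215), the white bar at (368,212) and the brown bar at (425,215). The scene view agrees. I'll enlarge both.

Run:
```python
import cv2
a=cv2.imread("pics/top0.png")[190:320,200:450]; cv2.imwrite("pics/topc.png",cv2.resize(a,None,fx=3.2,fy=3.2,interpolation=cv2.INTER_CUBIC))
b=cv2.imread("pics/scene0.png")[165:375,215:455]; cv2.imwrite("pics/scenec.png",cv2.resize(b,None,fx=2.8,fy=2.8,interpolation=cv2.INTER_CUBIC))
```

```text
(no output)
```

View pics/topc.png

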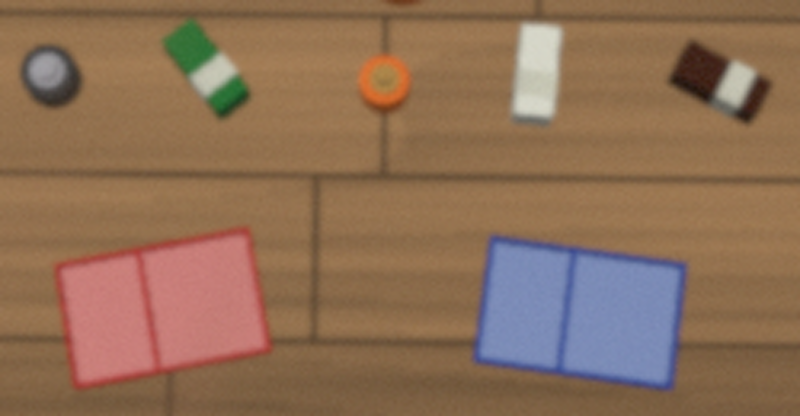

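View pics/scenec.png

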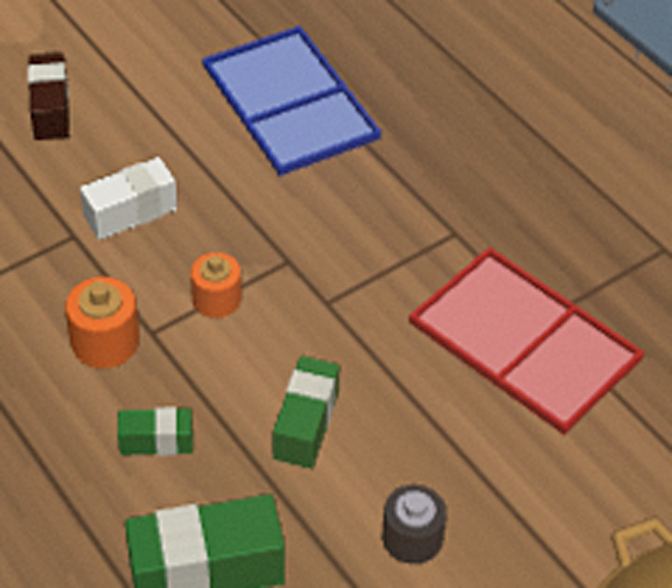

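The crops give the tray corners. I'll fit the trays by those corners and the parts by their silhouettes, both in the two views together.

```bash
cat > loc.py <<'E'
import cv2, numpy as np
from scipy.optimize import least_squares, minimize
from rig import vision
CM={n:vision.camera_model(n) for n in("top","scene")}
def proj(n,P):
    m=CM[n]; f=240/np.tan(np.radians(m["vfov"]/2)); K=np.array([[f,0,m["cx"]],[0,f,m["cy"]],[0,0,1]])
    return cv2.projectPoints(np.asarray(P,float),m["rvec"],m["tvec"],K,None)[0][:,0]
def ground(n,uv,z):
    m=CM[n]; f=240/np.tan(np.radians(m["vfov"]/2)); R=cv2.Rodrigues(m["rvec"])[0]; c=-R.T@m["tvec"]
    d=R.T@np.array([(uv[0]-m["cx"])/f,(uv[1]-m["cy"])/f,1]); return (c+d*(z-c[2])/d[2])[:2]
def T(p,L):
    c,s=np.cos(p[2]),np.sin(p[2]); L=np.asarray(L,float)
    return np.c_[p[0]+c*L[:,0]-s*L[:,1],p[1]+s*L[:,0]+c*L[:,1],L[:,2]]
BAR=[(x,y,z) for x in(-.04,.04) for y in(-.017,.017) for z in(0,.04)]
def CYL(r): return [(r*np.cos(a),r*np.sin(a),z) for a in np.linspace(0,6.28,40) for z in(0,.04)]
S=4
def mask(im,kind,box):
    x0,y0,x1,y1=box; a=cv2.resize(im[y0:y1,x0:x1],None,fx=S,fy=S,interpolation=cv2.INTER_CUBIC)
    h,s,v=cv2.split(cv2.cvtColor(a,cv2.COLOR_BGR2HSV))
    m={"green":(h>45)&(h<80)&(s>90),"orange":(h<13)&(s>190)&(v>120),"brown":(v<75),"stone":(v<85)&(s<110)}[kind]
    m=cv2.morphologyEx(m.astype(np.uint8),cv2.MORPH_OPEN,np.ones((7,7)))
    n,l,st,_=cv2.connectedComponentsWithStats(m); k=[i for i in range(1,n) if st[i,4]>60]
    pts=np.argwhere(np.isin(l,k))[:,::-1].astype(np.int32)
    o=np.zeros_like(m); cv2.fillConvexPoly(o,cv2.convexHull(pts),1); return o
def sil(ims,kind,boxes,model,p0):
    ms={n:mask(ims[n],kind,boxes[n]) for n in boxes}
    def cost(p):
        t=0
        for n,m in ms.items():
            q=(proj(n,T(p,model))-np.array(boxes[n][:2])+.5)*S-.5
            o=np.zeros_like(m); cv2.fillConvexPoly(o,cv2.convexHull(np.round(q*16).astype(np.int32)),1,shift=4)
            t+=(o!=m).sum()/m.sum()
        return t
    best=min((minimize(cost,[p0[0],p0[1],y],method="Nelder-Mead",options=dict(initial_simplex=[[p0[0]+a,p0[1]+b,y+c] for a,b,c in((0,0,0),(.01,0,0),(0,.01,0),(0,0,.2))],xatol=1e-5)) for y in p0[2]),key=lambda r:r.fun)
    return best.x,best.fun
E
python3 - <<'E'
from loc import *
ims={n:cv2.imread(f"pics/{n}0.png") for n in CM}
L=[(.054,.084,.01),(.054,-.084,.01),(-.054,-.084,.01),(-.054,.084,.01)]
for nm,t,s,p0 in(("red",[(55,265),(248,229),(271,351),(76,388)],[(565,430),(411,320),(490,250),(641,353)],(.5,.2,0)),
 ("blue",[(491,237),(686,263),(672,388),(475,362)],[(282,171),(205,61),(299,29),(380,133)],(.5,-.2,0))):
    t=(np.array(t)+.5)/3.2-.5+[200,190]; s=(np.array(s)+.5)/2.8-.5+[215,165]
    for w in((1,1),(1,0),(0,1)):
        r=least_squares(lambda p:np.r_[w[0]*(proj("top",T(p,L))-t).ravel(),w[1]*(proj("scene",T(p,L))-s).ravel()],p0); print(nm,w,r.x.round(4),r.fun.round(1).tolist())
for nm,k,bt,bs,mod,z in(("stone","stone",(202,200,231,228),(345,332,380,370),CYL(.024),.04),("drum","orange",(308,203,334,226),(279,250,306,282),CYL(.022),.04),
 ("green","green",(246,192,284,232),(308,285,342,335),BAR,.02),("brown","brown",(404,198,447,234),(218,176,246,222),BAR,.02)):
    g=ground("top",((bt[0]+bt[2])/2,(bt[1]+bt[3])/2),z); ys=[0] if "r"==nm or mod is not BAR else np.radians([-60,-30,0,30,60,90])
    for bx in({"top":bt,"scene":bs},{"top":bt},{"scene":bs}):
        x,f=sil(ims,k,bx,mod,(*g,ys)); print(nm,list(bx),x.round(4),round(f,3))
E
```

```text
red (1, 1) [0.4377 0.183  0.2022] [-0.8, -0.7, -0.0, -1.1, -0.0, -0.3, -0.9, 0.2, 0.2, -0.4, -0.7, -1.4, -0.3, -0.9, 1.2, -0.3]
red (1, 0) [0.4365 0.1818 0.2002] [-0.3, -0.3, 0.4, -0.6, 0.4, 0.3, -0.5, 0.6, 0.0, -0.0, -0.0, -0.0, -0.0, -0.0, 0.0, -0.0]
red (0, 1) [0.4393 0.1844 0.2047] [-0.0, -0.0, -0.0, -0.0, -0.0, -0.0, -0.0, -0.0, 0.2, 0.3, -0.9, -0.6, -0.5, -0.3, 1.2, 0.3]
blue (1, 1) [ 0.4365 -0.1701 -0.1253] [-0.6, -0.4, -0.1, -0.2, 0.0, 0.3, -0.6, -0.0, -0.5, -0.4, -0.9, -0.3, 0.2, -0.9, 0.8, -0.4]
blue (1, 0) [ 0.4363 -0.171  -0.1244] [-0.3, -0.3, 0.2, -0.2, 0.4, 0.3, -0.3, 0.1, -0.0, -0.0, -0.0, -0.0, 0.0, -0.0, 0.0, -0.0]
blue (0, 1) [ 0.4373 -0.1684 -0.1264] [-0.0, -0.0, -0.0, -0.0, -0.0, -0.0, -0.0, -0.0, -0.5, 0.1, -0.8, 0.1, 0.4, -0.5, 0.9, 0.1]
stone ['top', 'scene'] [0.633  0.2811 0.0727] 1.786
stone ['top'] [0.6073 0.2708 0.8269] 1.29
stone ['scene'] [0.6327 0.2803 0.1939] 0.207
drum ['top', 'scene'] [ 0.6029 -0.0031  0.4128] 2.293
drum ['top'] [ 0.6019 -0.0038  0.4315] 0.924
drum ['scene'] [ 0.6284 -0.0059  0.0069] 0.434
green ['top', 'scene'] [0.6407 0.1472 0.7397] 0.381
green ['top'] [0.6414 0.1492 0.6097] 0.221
green ['scene'] [0.6409 0.1466 0.75  ] 0.125
brown ['top', 'scene'] [ 0.635  -0.2906  1.1244] 0.401
brown ['top'] [ 0.6313 -0.2909  1.0058] 0.275
brown ['scene'] [ 0.6335 -0.2943  1.1239] 0.11
```

The silhouettes are poor (large residuals), so I'll loosen the masks, refit and check the overlay.

```bash
sed -i 's/"green":.*stone":[^}]*}/"green":(h>35)\&(h<90)\&(s>60),"orange":(h<=14)\&(s>175)\&(v>140),"brown":((v<85)|(s<70)),"stone":(v<115)\&(s<110)|(s<65)}/; s/np.ones((7,7))/np.ones((5,5))/' loc.py
cat > fit.py <<'E'
from loc import *
ims={n:cv2.imread(f"pics/{n}0.png") for n in CM}
rows=[]
for nm,k,bt,bs,mod,g,ys in(("stone","stone",(202,200,231,228),(345,332,380,370),CYL(.024),(.633,.28),[0]),("drum","orange",(308,203,334,226),(279,250,306,282),CYL(.022),(.628,-.005),[0]),
 ("green","green",(246,192,284,232),(308,285,342,335),BAR,(.64,.147),[.5,.75]),("brown","brown",(404,198,447,234),(218,176,246,222),BAR,(.633,-.292),[.9,1.12])):
    for bx in({"top":bt},{"scene":bs},{"top":bt,"scene":bs}):
        x,f=sil(ims,k,bx,mod,(*g,ys)); print(nm,list(bx),x.round(4),round(f,3))
    for n,b in bx.items():
        a=cv2.resize(ims[n][b[1]:b[3],b[0]:b[2]],None,fx=S,fy=S,interpolation=cv2.INTER_CUBIC)
        cv2.drawContours(a,cv2.findContours(mask(ims[n],k,b),0,2)[0],-1,(255,255,0),1)
        q=(proj(n,T(x,mod))-np.array(b[:2])+.5)*S-.5
        cv2.polylines(a,[cv2.convexHull(q.astype(np.int32))],True,(255,0,255),1)
        o=np.zeros((210,190,3),np.uint8); o[:min(210,a.shape[0]),:min(190,a.shape[1])]=a[:210,:190]; rows.append(o)
cv2.imwrite("pics/fit.png",np.vstack([np.hstack(rows[:4]),np.hstack(rows[4:])]))
E
python3 fit.py
```

```text
stone ['top'] [0.6339 0.2829 0.061 ] 0.08
stone ['scene'] [0.6337 0.2819 0.2156] 0.043
stone ['top', 'scene'] [0.6336 0.282  0.2178] 0.13
drum ['top'] [ 0.6278 -0.0048  0.1584] 0.307
drum ['scene'] [ 0.6292 -0.0056  0.226 ] 0.178
drum ['top', 'scene'] [ 0.6284 -0.0046  0.0878] 0.49
green ['top'] [0.6416 0.1494 0.6491] 0.121
green ['scene'] [0.6409 0.1479 0.7145] 0.068
green ['top', 'scene'] [0.6418 0.1485 0.709 ] 0.209
brown ['top'] [ 0.6356 -0.2897  1.0658] 0.118
brown ['scene'] [ 0.633  -0.2934  1.0969] 0.06
brown ['top', 'scene'] [ 0.6343 -0.2913  1.1   ] 0.186
```

View pics/fit.png

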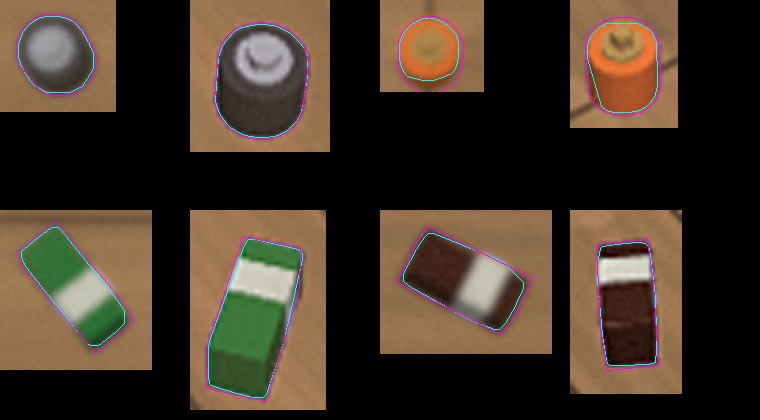

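The fits agree with the images to about 1–2 mm. Next is a small planner that turns waypoints into tool-frame shifts.

```bash
cat > plan.py <<'E'
import json,sys,numpy as np
# usage: plan(waypoints[(x,y,z,psi)]): prints one target row per call and repeats; keeps commanded pose
def plan(W,start=None):
    p=np.array(start if start is not None else json.load(open("cmd.json")))
    for w in W:
        w=np.array(w,float); d=w-p
        k=max(1,int(np.ceil(max(np.linalg.norm(d[:3])/.19,abs(d[3])/.56)-1e-6)))
        for i in range(k):
            d=(w-p)/(k-i); c,s=np.cos(p[3]),np.sin(p[3])
            r=np.round([c*d[0]+s*d[1],s*d[0]-c*d[1],-d[2],-d[3]],3)
            n=int(np.ceil(max(np.linalg.norm(r[:3])/.0400,abs(r[3])/.12)-1e-6))
            print(r.tolist(),"x",n)
            p=p+[c*r[0]+s*r[1],s*r[0]-c*r[1],-r[2],-r[3]]
        print("  at",p.round(4).tolist())
    json.dump(p.tolist(),open("cmd.json","w"))
E
python3 -c "
from plan import *
plan([(.45,-.28,.21,.237),(.634,.282,.12,.237),(.634,.282,.03,.237),(.634,.282,.012,.237)],(.152,-.632,.231,.2368))"
```

```text
[0.124, -0.091, 0.007, -0.0] x 4
[0.124, -0.091, 0.007, -0.0] x 4
[0.124, -0.09, 0.007, -0.0] x 4
  at [0.4498, -0.2803, 0.21, 0.2368]
[0.078, -0.126, 0.022, -0.0] x 4
[0.078, -0.126, 0.023, -0.0] x 4
[0.077, -0.126, 0.023, -0.0] x 4
[0.078, -0.125, 0.022, -0.0] x 4
  at [0.6341, 0.2816, 0.12, 0.2368]
[-0.0, -0.0, 0.09, -0.0] x 3
  at [0.6341, 0.2816, 0.03, 0.2368]
[-0.0, -0.0, 0.018, -0.0] x 1
  at [0.6341, 0.2816, 0.012, 0.2368]
```

Call:
drive_tool(
  commands=[
    [0.124,-0.091,0.007,0],
    [0.124,-0.091,0.007,0],
    [0.124,-0.091,0.007,0],
    [0.124,-0.091,0.007,0],
  ],
  claw=0.085,
  grip_force=60,
)

```text
clock: 0.43
tool_pos: [0.2543, -0.5106, 0.2237]
orientation: [-0.001, 0.993, 0.12, 0.0]
wrist_force: [0.8, -0.1, 1.3]
opening: 0.0851
```

Call:
drive_tool(
  commands=[
    [0.124,-0.091,0.007,0],
    [0.124,-0.091,0.007,0],
    [0.124,-0.091,0.007,0],
    [0.124,-0.091,0.007,0],
  ],
)

```text
clock: 0.77
tool_pos: [0.3532, -0.3929, 0.2169]
orientation: [-0.001, 0.993, 0.12, 0.0]
wrist_force: [0.2, -0.2, 0.8]
opening: 0.0851
```

Call:
drive_tool(
  commands=[
    [0.124,-0.09,0.007,0],
    [0.124,-0.09,0.007,0],
    [0.124,-0.09,0.007,0],
    [0.124,-0.09,0.007,0],
  ],
)

```text
clock: 1.1
tool_pos: [0.4526, -0.2761, 0.2101]
orientation: [-0.001, 0.993, 0.12, 0.0]
wrist_force: [0.5, 0.5, 0.4]
opening: 0.0851
```

Call:
drive_tool(
  commands=[
    [0.078,-0.126,0.022,0],
    [0.078,-0.126,0.022,0],
    [0.078,-0.126,0.022,0],
    [0.078,-0.126,0.022,0],
  ],
)

```text
clock: 1.43
tool_pos: [0.4972, -0.1342, 0.1876]
orientation: [-0.001, 0.993, 0.12, -0.0]
wrist_force: [0.0, 0.2, 0.2]
opening: 0.0849
```

Call:
drive_tool(
  commands=[
    [0.078,-0.126,0.023,0],
    [0.078,-0.126,0.023,0],
    [0.078,-0.126,0.023,0],
    [0.078,-0.126,0.023,0],
  ],
)

```text
clock: 1.77
tool_pos: [0.5432, 0.0067, 0.1646]
orientation: [-0.001, 0.993, 0.12, 0.0]
wrist_force: [0.3, 0.4, 0.1]
opening: 0.0851
```

Call:
drive_tool(
  commands=[
    [0.077,-0.126,0.023,0],
    [0.077,-0.126,0.023,0],
    [0.077,-0.126,0.023,0],
    [0.077,-0.126,0.023,0],
  ],
)

```text
clock: 2.1
tool_pos: [0.5879, 0.1477, 0.1415]
orientation: [-0.001, 0.993, 0.12, -0.0]
wrist_force: [0.1, -0.2, 0.3]
opening: 0.085
```

Call:
drive_tool(
  commands=[
    [0.078,-0.125,0.022,0],
    [0.078,-0.125,0.022,0],
    [0.078,-0.125,0.022,0],
    [0.078,-0.125,0.022,0],
    [0.078,-0.125,0.022,0],
  ],
)

```text
clock: 2.52
tool_pos: [0.6329, 0.2898, 0.1188]
orientation: [-0.002, 0.993, 0.122, -0.001]
wrist_force: [-0.7, 0.4, -0.5]
opening: 0.085
```

```bash
cat >> plan.py <<'E'
def here(settle=0,name="top"):
    from rig import sense,vision
    im=None
    for i in range(settle): im=vision.camera(name)
    s=sense(); o=s["orientation"]; o=o if o[1]>0 else -o
    p=[*s["tool_pos"],2*np.arctan2(o[2],o[1])]
    print("here",np.round(p,4).tolist(),"t",round(s["clock"],2),"open",round(s["opening"],4),"F",np.round(s["wrist_force"],1),"q7",round(s["q"][6],2))
    return p,im
E
python3 -c "
from plan import *
p,_=here(3)
plan([(.634,.282,.06,.237),(.634,.282,.012,.237)],p)"
```

```text
here [0.6343, 0.2807, 0.1196, 0.2367] t 2.67 open 0.085 F [ 0.3 -0.3 -0.4] q7 -1.96
[0.0, -0.001, 0.06, -0.0] x 2
  at [0.634, 0.2817, 0.0596, 0.2367]
[0.0, -0.0, 0.048, -0.0] x 2
  at [0.634, 0.2817, 0.0116, 0.2367]
```

Call:
drive_tool(
  commands=[
    [0,-0.001,0.03,0],
    [0,-0.001,0.06,0],
    [0,-0.001,0.075,0],
    [0,-0.001,0.09,0],
    [0,-0.001,0.1,0],
  ],
)

```text
clock: 3.08
tool_pos: [0.6341, 0.2812, 0.019]
orientation: [0.001, 0.993, 0.117, -0.001]
wrist_force: [-0.1, 0.2, -0.1]
opening: 0.085
```

Call:
drive_tool(
  commands=[
    [0,0,0.008,0],
    [0,0,0.008,0],
    [0,0,0.008,0],
  ],
)

```text
clock: 3.33
tool_pos: [0.6347, 0.2828, 0.0128]
orientation: [-0.0, 0.993, 0.118, 0.0]
wrist_force: [1.2, 0.2, -0.3]
opening: 0.0852
```

Call:
drive_tool(
  commands=[
    [0,0,0,0],
    [0,0,0,0],
    [0,0,0,0],
    [0,0,0,0],
    [0,0,0,0],
  ],
  claw=0.03,
  grip_force=60,
)

```text
clock: 3.75
tool_pos: [0.6351, 0.2833, 0.0135]
orientation: [-0.0, 0.993, 0.118, 0.001]
wrist_force: [-0.7, -0.3, 6.4]
opening: 0.0466
```

Call:
drive_tool(
  commands=[
    [0,0,0,0],
    [0,0,0,0],
    [0,0,0,0],
    [0,0,0,0],
    [0,0,0,0],
  ],
)

```text
clock: 4.17
tool_pos: [0.6352, 0.2833, 0.0135]
orientation: [-0.0, 0.993, 0.118, 0.001]
wrist_force: [-0.5, -0.0, 6.8]
opening: 0.046
```

```bash
python3 -c "
from plan import *
plan([(.634,.282,.09,.237),(.445,.148,.09,.202),(.445,.148,.03,.202),(.445,.148,.0155,.202)])
print('release');plan([(.445,.148,.11,.202),(.634,-.2915,.12,1.09),(.634,-.2915,.03,1.09),(.634,-.2915,.012,1.09)])"
```

```text
[0.0, -0.0, -0.078, -0.0] x 2
  at [0.634, 0.2817, 0.0896, 0.2367]
[-0.108, 0.043, -0.0, 0.017] x 3
[-0.106, 0.044, -0.0, 0.018] x 3
  at [0.4453, 0.1486, 0.0896, 0.2017]
[-0.0, 0.0, 0.06, -0.0] x 2
  at [0.4453, 0.1486, 0.0296, 0.2017]
[-0.0, 0.0, 0.014, -0.0] x 1
  at [0.4453, 0.1486, 0.0156, 0.2017]
release
[-0.0, 0.0, -0.094, -0.0] x 3
  at [0.4453, 0.1486, 0.1096, 0.2017]
[0.032, 0.156, -0.003, -0.296] x 4
[-0.015, 0.159, -0.004, -0.296] x 4
[-0.06, 0.148, -0.003, -0.296] x 4
  at [0.634, -0.2913, 0.1196, 1.0897]
[-0.0, 0.0, 0.09, -0.0] x 3
  at [0.634, -0.2913, 0.0296, 1.0897]
[-0.0, 0.0, 0.018, -0.0] x 1
  at [0.634, -0.2913, 0.0116, 1.0897]
```

Call:
drive_tool(
  commands=[
    [0,0,-0.02,0],
    [0,0,-0.04,0],
    [0,0,-0.06,0],
    [0,0,-0.078,0],
    [0,0,-0.078,0],
  ],
)

```text
clock: 4.58
tool_pos: [0.6365, 0.2838, 0.0941]
orientation: [-0.001, 0.993, 0.118, 0.003]
wrist_force: [1.6, 0.9, -1.3]
opening: 0.0466
```

Call:
drive_tool(
  commands=[
    [-0.015,0.006,0,0.003],
    [-0.035,0.014,0,0.006],
    [-0.06,0.024,0,0.01],
    [-0.085,0.034,0,0.014],
    [-0.108,0.043,0,0.017],
  ],
)

```text
clock: 5.0
tool_pos: [0.5373, 0.2141, 0.0888]
orientation: [0.0, 0.994, 0.11, -0.001]
wrist_force: [0.8, -0.5, -2.2]
opening: 0.0465
```

Call:
drive_tool(
  commands=[
    [-0.03,0.012,0,0.005],
    [-0.06,0.025,0,0.01],
    [-0.085,0.035,0,0.014],
    [-0.1,0.041,0,0.018],
    [-0.106,0.044,0,0.018],
  ],
)

```text
clock: 5.42
tool_pos: [0.4423, 0.1473, 0.0891]
orientation: [0.001, 0.995, 0.1, -0.002]
wrist_force: [-1.1, -0.9, -1.7]
opening: 0.0463
```

Call:
drive_tool(
  commands=[
    [0,0,0,0],
    [0,0,0.015,0],
    [0,0,0.03,0],
    [0,0,0.045,0],
    [0,0,0.06,0],
  ],
)

```text
clock: 5.83
tool_pos: [0.4473, 0.1509, 0.0294]
orientation: [-0.001, 0.995, 0.101, 0.001]
wrist_force: [0.8, 0.6, -2.5]
opening: 0.0462
```

```bash
python3 -c "
from plan import *
import cv2
p,im=here(2,'scene')
cv2.imwrite('pics/s1.png',cv2.resize(im[200:350,320:500],None,fx=3,fy=3)[:,:,::-1])"
```

```text
here [0.4454, 0.1502, 0.0284, 0.2027] t 5.93 open 0.0462 F [ 0.2 -1.1 -1.8] q7 -2.02
```

View pics/s1.png

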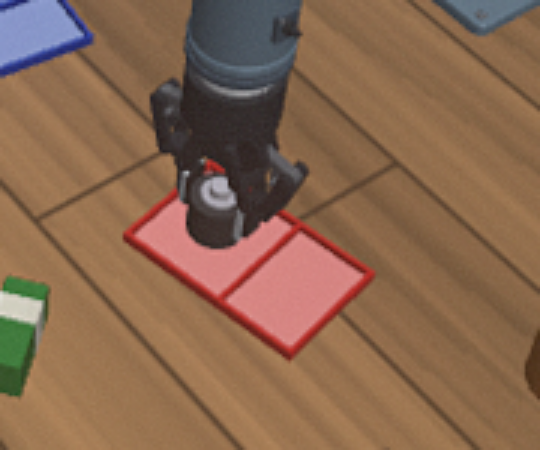

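The stone hangs upright at about (215,215) in the crop, above the wide bay. I'll lower it, release it and move on.

Call:
drive_tool(
  commands=[
    [0,0,0.006,0],
    [0,0.001,0.01,0],
    [0,0.001,0.013,0],
    [0,0.001,0.014,0],
    [0,0.001,0.014,0],
  ],
)

```text
clock: 6.35
tool_pos: [0.4462, 0.1487, 0.0166]
orientation: [-0.0, 0.995, 0.101, 0.0]
wrist_force: [0.5, -0.1, -2.1]
opening: 0.0464
```

Call:
drive_tool(
  commands=[
    [0,0,0,0],
    [0,0,0,0],
    [0,0,0,0],
    [0,0,0,0],
  ],
  claw=0.07,
)

```text
clock: 6.68
tool_pos: [0.446, 0.1487, 0.0165]
orientation: [-0.0, 0.995, 0.101, 0.0]
wrist_force: [0.3, -0.2, 0.9]
opening: 0.0703
```

Call:
drive_tool(
  commands=[
    [0,0,-0.015,0],
    [0,0,-0.035,0],
    [0,0,-0.06,0],
    [0,0,-0.094,0],
    [0,0,-0.094,0],
  ],
)

```text
clock: 7.1
tool_pos: [0.449, 0.1499, 0.1151]
orientation: [-0.001, 0.995, 0.101, 0.004]
wrist_force: [1.4, 1.2, -0.3]
opening: 0.0701
```

Call:
drive_tool(
  commands=[
    [0.032,0.155,-0.003,-0.296],
    [0.032,0.155,-0.003,-0.296],
    [0.032,0.155,-0.003,-0.296],
    [0.032,0.155,-0.003,-0.296],
  ],
  claw=0.085,
)

```text
clock: 7.43
tool_pos: [0.5088, 0.0012, 0.1133]
orientation: [0.0, 0.969, 0.248, 0.0]
wrist_force: [1.2, 0.5, -0.2]
opening: 0.0847
```

Call:
drive_tool(
  commands=[
    [-0.015,0.159,-0.004,-0.296],
    [-0.015,0.159,-0.004,-0.296],
    [-0.015,0.159,-0.004,-0.296],
    [-0.015,0.159,-0.004,-0.296],
  ],
)

```text
clock: 7.77
tool_pos: [0.5714, -0.1475, 0.1171]
orientation: [0.0, 0.922, 0.387, -0.0]
wrist_force: [-0.0, 0.5, -0.2]
opening: 0.085
```

Call:
drive_tool(
  commands=[
    [-0.015,0.037,-0.003,-0.08],
    [-0.03,0.074,-0.003,-0.16],
    [-0.05,0.11,-0.003,-0.24],
    [-0.058,0.14,-0.003,-0.29],
    [-0.06,0.148,-0.003,-0.296],
  ],
)

```text
clock: 8.18
tool_pos: [0.6345, -0.298, 0.1195]
orientation: [0.002, 0.856, 0.516, -0.001]
wrist_force: [-0.2, -0.7, 1.1]
opening: 0.085
```

Call:
drive_tool(
  commands=[
    [0,0,0,0],
    [0,0,0,0],
    [0,0,0,0],
  ],
)

```text
clock: 8.43
tool_pos: [0.6342, -0.2875, 0.12]
orientation: [-0.001, 0.855, 0.519, 0.0]
wrist_force: [1.0, 0.1, -0.4]
opening: 0.0848
```

```bash
python3 -c "
from plan import *
import cv2
p,im=here(1,'scene')
cv2.imwrite('pics/s2.png',cv2.resize(im[120:360,180:460],None,fx=2.5,fy=2.5)[:,:,::-1])
plan([(.634,-.2915,.03,1.09),(.634,-.2915,.012,1.09)],p)"
```

```text
here [0.6342, -0.2875, 0.1202, 1.0923] t 8.48 open 0.0847 F [-0.4  0.3  0.4] q7 -0.35
[-0.004, 0.002, 0.09, 0.002] x 3
  at [0.6342, -0.292, 0.0302, 1.0903]
[0.0, -0.0, 0.018, 0.0] x 1
  at [0.6342, -0.292, 0.0122, 1.0903]
```

View pics/s2.png

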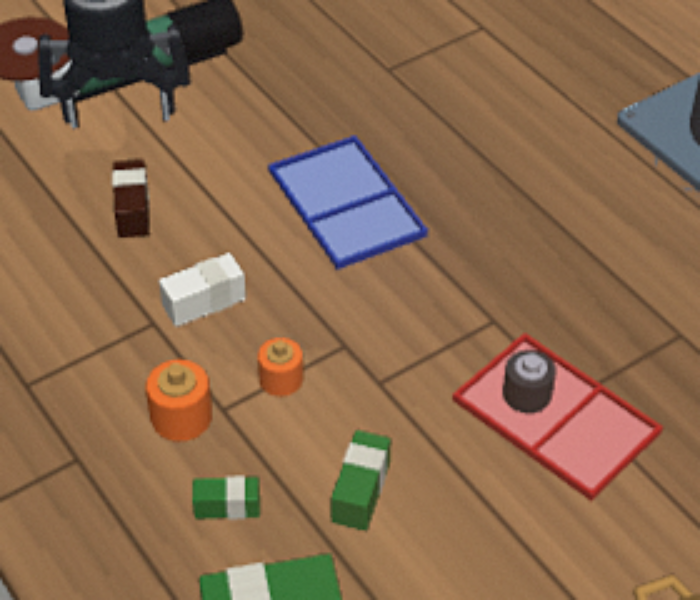

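The stone stands upright in the red wide bay, and the brown bar at (130,200) in the crop is undisturbed. Next I'll grasp the brown bar.

Call:
drive_tool(
  commands=[
    [0,0,0.03,0],
    [0,0,0.055,0],
    [0,0,0.08,0],
    [0,0,0.095,0],
    [0,0,0.1,0],
  ],
)

```text
clock: 8.9
tool_pos: [0.6325, -0.2881, 0.0176]
orientation: [-0.002, 0.855, 0.519, -0.001]
wrist_force: [0.4, 0.3, 0.7]
opening: 0.0852
```

Call:
drive_tool(
  commands=[
    [0,0,0.004,0],
    [0,0,0.008,0],
    [0,0,0.008,0],
    [0,0,0.008,0],
  ],
)

```text
clock: 9.23
tool_pos: [0.6352, -0.2905, 0.0134]
orientation: [0.001, 0.855, 0.518, 0.0]
wrist_force: [0.0, 0.5, -0.1]
opening: 0.0849
```

Call:
drive_tool(
  commands=[
    [0,0,0,0],
    [0,0,0,0],
    [0,0,0,0],
    [0,0,0,0],
    [0,0,0,0],
  ],
  claw=0.02,
)

```text
clock: 9.65
tool_pos: [0.6349, -0.2905, 0.0129]
orientation: [0.0, 0.855, 0.518, 0.0]
wrist_force: [1.0, -0.8, -1.9]
opening: 0.0331
```

Call:
drive_tool(
  commands=[
    [0,0,0,0],
    [0,0,0,0],
    [0,0,0,0],
    [0,0,0,0],
  ],
)

```text
clock: 9.98
tool_pos: [0.6348, -0.2905, 0.0128]
orientation: [0.0, 0.855, 0.518, 0.0]
wrist_force: [-0.1, -0.3, 4.4]
opening: 0.0328
```

```bash
python3 -c "
from plan import *
here()
plan([(.634,-.2913,.1,1.0897),(.4286,.2285,.1,.202),(.4286,.2285,.03,.202),(.4286,.2285,.016,.202),(.4286,.2285,.11,.202)],(.634,-.2913,.0116,1.0897))
plan([(.628,-.005,.12,.202),(.628,-.005,.012,.202)])"
```

```text
here [0.6348, -0.2905, 0.0128, 1.0897] t 9.98 open 0.0328 F [-0.1 -0.3  4.4] q7 -0.39
[0.0, 0.0, -0.088, -0.0] x 3
  at [0.634, -0.2913, 0.0996, 1.0897]
[0.122, -0.141, -0.0, 0.296] x 5
[0.075, -0.17, -0.0, 0.296] x 5
[0.023, -0.185, -0.0, 0.296] x 5
  at [0.4287, 0.2283, 0.0996, 0.2017]
[-0.0, -0.0, 0.07, -0.0] x 2
  at [0.4287, 0.2283, 0.0296, 0.2017]
[-0.0, -0.0, 0.014, -0.0] x 1
  at [0.4287, 0.2283, 0.0156, 0.2017]
[-0.0, -0.0, -0.094, -0.0] x 3
  at [0.4287, 0.2283, 0.1096, 0.2017]
[0.074, 0.134, -0.005, -0.0] x 4
[0.074, 0.135, -0.005, -0.0] x 4
  at [0.6276, -0.0056, 0.1196, 0.2017]
[0.0, -0.0, 0.108, -0.0] x 3
  at [0.6276, -0.0056, 0.0116, 0.2017]
```

Call:
drive_tool(
  commands=[
    [0,0,-0.02,0],
    [0,0,-0.045,0],
    [0,0,-0.07,0],
    [0,0,-0.088,0],
    [0,0,-0.088,0],
  ],
)

```text
clock: 10.4
tool_pos: [0.6366, -0.291, 0.104]
orientation: [0.002, 0.855, 0.518, 0.002]
wrist_force: [0.9, -0.4, -1.2]
opening: 0.0327
```

Call:
drive_tool(
  commands=[
    [0.024,-0.028,0,0.059],
    [0.049,-0.056,0,0.118],
    [0.073,-0.085,0,0.178],
    [0.098,-0.113,0,0.237],
    [0.122,-0.141,0,0.296],
  ],
)

```text
clock: 10.82
tool_pos: [0.5637, -0.1152, 0.0987]
orientation: [-0.001, 0.923, 0.385, -0.001]
wrist_force: [0.8, 1.8, -0.8]
opening: 0.033
```

Call:
drive_tool(
  commands=[
    [0.015,-0.034,0,0.059],
    [0.03,-0.068,0,0.118],
    [0.045,-0.102,0,0.178],
    [0.06,-0.136,0,0.237],
    [0.075,-0.17,0,0.296],
  ],
)

```text
clock: 11.23
tool_pos: [0.4952, 0.0569, 0.0991]
orientation: [-0.0, 0.97, 0.245, -0.001]
wrist_force: [1.0, 1.8, -1.2]
opening: 0.033
```

Call:
drive_tool(
  commands=[
    [0.005,-0.038,0,0.063],
    [0.01,-0.076,0,0.126],
    [0.015,-0.114,0,0.19],
    [0.019,-0.151,0,0.25],
    [0.023,-0.185,0,0.296],
  ],
)

```text
clock: 11.65
tool_pos: [0.4269, 0.2308, 0.0991]
orientation: [0.0, 0.995, 0.1, -0.001]
wrist_force: [1.2, 1.2, -2.4]
opening: 0.0334
```

Call:
drive_tool(
  commands=[
    [0,0,0,0],
    [0,0,0,0],
    [0,0,0,0],
    [0,0,0.01,0],
    [0,0,0.025,0],
  ],
)

```text
clock: 12.07
tool_pos: [0.4306, 0.228, 0.0751]
orientation: [-0.0, 0.995, 0.099, 0.001]
wrist_force: [-0.0, -0.3, -2.3]
opening: 0.0326
```

Call:
drive_tool(
  commands=[
    [0,0,0.015,0],
    [0,0,0.03,0],
    [0,0,0.045,0],
    [0,0,0.045,0],
    [0,0,0.045,0],
  ],
)

```text
clock: 12.48
tool_pos: [0.4287, 0.2275, 0.0292]
orientation: [0.001, 0.995, 0.1, -0.001]
wrist_force: [0.2, 0.9, -1.1]
opening: 0.033
```

```bash
python3 -c "
from plan import *
import cv2
p,im=here(2,'scene')
cv2.imwrite('pics/s3.png',cv2.resize(im[200:350,320:500],None,fx=3,fy=3)[:,:,::-1])"
```

```text
here [0.4296, 0.2287, 0.0305, 0.2005] t 12.58 open 0.0331 F [ 0.   0.2 -1.7] q7 -2.17
```

View pics/s3.png

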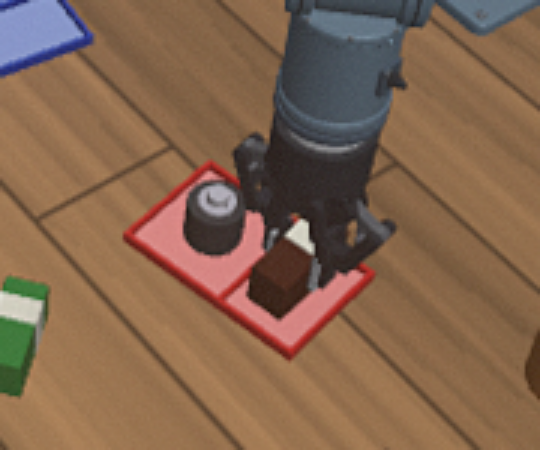

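The brown bar is held level over the narrow bay at about (280,280) in the crop and lines up with it. I'll lower it, release it and go to the drum.

Call:
drive_tool(
  commands=[
    [0,0,0.006,0],
    [0,0,0.01,0],
    [0,0,0.013,0],
    [0,0,0.014,0],
    [0,0,0.014,0],
  ],
)

```text
clock: 13.0
tool_pos: [0.4289, 0.2292, 0.016]
orientation: [0.0, 0.995, 0.101, -0.0]
wrist_force: [-0.6, -0.1, -2.1]
opening: 0.0333
```

Call:
drive_tool(
  commands=[
    [0,0,0,0],
    [0,0,0,0],
    [0,0,0,0],
    [0,0,0,0],
  ],
  claw=0.055,
)

```text
clock: 13.33
tool_pos: [0.4293, 0.2294, 0.0165]
orientation: [-0.0, 0.995, 0.101, 0.0]
wrist_force: [-0.0, -0.3, 0.4]
opening: 0.0551
```

Call:
drive_tool(
  commands=[
    [0,0,-0.015,0],
    [0,0,-0.035,0],
    [0,0,-0.06,0],
    [0,0,-0.094,0],
    [0,0,-0.094,0],
  ],
)

```text
clock: 13.75
tool_pos: [0.4322, 0.2312, 0.1153]
orientation: [-0.002, 0.995, 0.101, 0.004]
wrist_force: [0.4, 0.7, -0.6]
opening: 0.055
```

Call:
drive_tool(
  commands=[
    [0.074,0.134,-0.005,0],
    [0.074,0.134,-0.005,0],
    [0.074,0.134,-0.005,0],
    [0.074,0.134,-0.005,0],
  ],
  claw=0.085,
)

```text
clock: 14.08
tool_pos: [0.531, 0.1089, 0.1155]
orientation: [0.001, 0.995, 0.099, 0.001]
wrist_force: [1.4, -0.5, -0.7]
opening: 0.085
```

Call:
drive_tool(
  commands=[
    [0.018,0.033,-0.005,0],
    [0.036,0.066,-0.005,0],
    [0.054,0.099,-0.005,0],
    [0.068,0.124,-0.005,0],
    [0.074,0.135,-0.005,0],
  ],
)

```text
clock: 14.5
tool_pos: [0.6303, -0.0099, 0.1201]
orientation: [0.001, 0.995, 0.098, 0.001]
wrist_force: [0.3, -1.0, 0.8]
opening: 0.0853
```

Call:
drive_tool(
  commands=[
    [0,0,0,0],
    [0,0,0,0],
    [0,0,0.02,0],
    [0,0,0.04,0],
    [0,0,0.06,0],
  ],
)

```text
clock: 14.92
tool_pos: [0.6271, -0.0017, 0.0599]
orientation: [-0.001, 0.995, 0.102, 0.0]
wrist_force: [-0.7, -0.7, -0.9]
opening: 0.0849
```

Call:
drive_tool(
  commands=[
    [0,0,0.015,0],
    [0,0,0.03,0],
    [0,0,0.042,0],
    [0,0,0.048,0],
    [0,0,0.048,0],
  ],
)

```text
clock: 15.33
tool_pos: [0.6268, -0.0038, 0.0109]
orientation: [-0.0, 0.995, 0.101, -0.001]
wrist_force: [-0.4, 0.6, -0.3]
opening: 0.0847
```

```bash
python3 -c "
from plan import *
import cv2
p,im=here(1,'scene')
cv2.imwrite('pics/s4.png',cv2.resize(im[150:360,180:460],None,fx=2.5,fy=2.5)[:,:,::-1])"
```

```text
here [0.6276, -0.0041, 0.012, 0.2024] t 15.38 open 0.0853 F [-0.1  0.6 -0. ] q7 -1.59
```

View pics/s4.png

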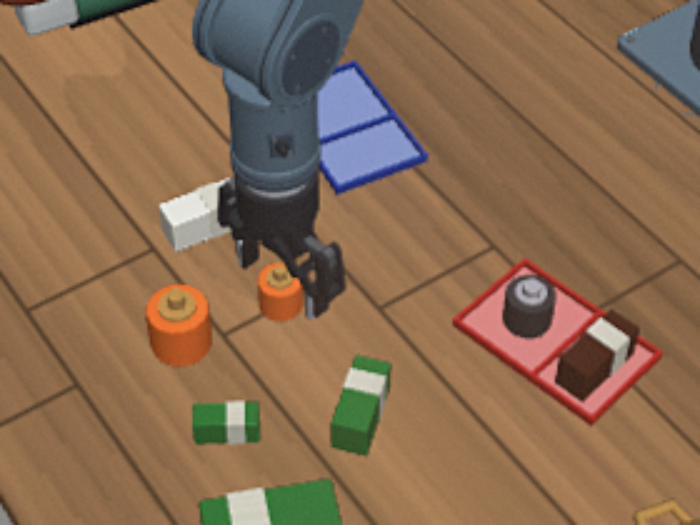

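The red kit is complete, and the fingers straddle the drum at (281,290) in the crop. I'll grip it and plan the rest.

Call:
drive_tool(
  commands=[
    [0,0,0,0],
    [0,0,0,0],
    [0,0,0,0],
    [0,0,0,0],
    [0,0,0,0],
  ],
  claw=0.025,
)

```text
clock: 15.8
tool_pos: [0.6289, -0.0045, 0.0134]
orientation: [0.0, 0.995, 0.101, 0.001]
wrist_force: [-0.3, 0.5, 5.8]
opening: 0.0423
```

Call:
drive_tool(
  commands=[
    [0,0,0,0],
    [0,0,0,0],
    [0,0,0,0],
    [0,0,0,0],
  ],
)

```text
clock: 16.13
tool_pos: [0.6289, -0.0045, 0.0134]
orientation: [0.0, 0.995, 0.101, 0.001]
wrist_force: [-1.4, 0.4, 5.4]
opening: 0.0424
```

```bash
python3 -c "
from plan import *
here()
plan([(.6276,-.0056,.1,.2017),(.4324,-.2047,.1,-.125),(.4324,-.2047,.03,-.125),(.4324,-.2047,.0155,-.125)],(.6276,-.0056,.0116,.2017))
print('rel');plan([(.4324,-.2047,.11,-.125),(.6415,.1485,.12,.705),(.6415,.1485,.012,.705)])
print('grip');plan([(.6415,.1485,.1,.705),(.4427,-.1234,.1,-.125),(.4427,-.1234,.03,-.125),(.4427,-.1234,.0155,-.125)])"
```

```text
here [0.6289, -0.0045, 0.0134, 0.2017] t 16.13 open 0.0424 F [-1.4  0.4  5.4] q7 -1.59
[0.0, 0.0, -0.088, -0.0] x 3
  at [0.6276, -0.0056, 0.0996, 0.2017]
[-0.116, 0.078, -0.0, 0.163] x 4
[-0.101, 0.096, -0.0, 0.164] x 4
  at [0.4324, -0.2051, 0.0996, -0.1253]
[-0.0, -0.0, 0.07, -0.0] x 2
  at [0.4324, -0.2051, 0.0296, -0.1253]
[-0.0, -0.0, 0.014, -0.0] x 1
  at [0.4324, -0.2051, 0.0156, -0.1253]
rel
[-0.0, -0.0, -0.094, -0.0] x 3
  at [0.4324, -0.2051, 0.1096, -0.1253]
[0.054, -0.126, -0.003, -0.277] x 4
[0.087, -0.106, -0.004, -0.277] x 4
[0.112, -0.078, -0.003, -0.276] x 4
  at [0.6411, 0.1486, 0.1196, 0.7047]
[0.0, 0.0, 0.108, -0.0] x 3
  at [0.6411, 0.1486, 0.0116, 0.7047]
grip
[0.0, 0.0, -0.088, -0.0] x 3
  at [0.6411, 0.1486, 0.0996, 0.7047]
[-0.164, 0.039, -0.0, 0.415] x 5
[-0.133, 0.102, -0.0, 0.415] x 5
  at [0.4431, -0.1231, 0.0996, -0.1253]
[-0.0, 0.0, 0.07, -0.0] x 2
  at [0.4431, -0.1231, 0.0296, -0.1253]
[-0.0, 0.0, 0.014, -0.0] x 1
  at [0.4431, -0.1231, 0.0156, -0.1253]
```

Call:
drive_tool(
  commands=[
    [0,0,-0.02,0],
    [0,0,-0.045,0],
    [0,0,-0.07,0],
    [0,0,-0.088,0],
    [0,0,-0.088,0],
  ],
)

```text
clock: 16.55
tool_pos: [0.6308, -0.0045, 0.1045]
orientation: [0.0, 0.995, 0.101, 0.003]
wrist_force: [0.7, -0.6, -1.3]
opening: 0.0423
```

Call:
drive_tool(
  commands=[
    [-0.02,0.013,0,0.03],
    [-0.044,0.03,0,0.06],
    [-0.07,0.046,0,0.1],
    [-0.093,0.062,0,0.13],
    [-0.116,0.078,0,0.163],
  ],
)

```text
clock: 16.97
tool_pos: [0.5282, -0.1052, 0.0995]
orientation: [-0.0, 1.0, 0.019, -0.001]
wrist_force: [0.2, -0.0, -1.2]
opening: 0.0423
```

Call:
drive_tool(
  commands=[
    [-0.024,0.023,0,0.04],
    [-0.05,0.046,0,0.08],
    [-0.073,0.07,0,0.12],
    [-0.092,0.087,0,0.15],
    [-0.101,0.096,0,0.164],
  ],
)

```text
clock: 17.38
tool_pos: [0.4291, -0.2066, 0.0995]
orientation: [0.0, 0.998, -0.065, -0.002]
wrist_force: [-1.2, -1.2, -1.1]
opening: 0.0424
```

Call:
drive_tool(
  commands=[
    [0,0,0,0],
    [0,0,0,0],
    [0,0,0,0],
    [0,0,0.01,0],
    [0,0,0.025,0],
  ],
)

```text
clock: 17.8
tool_pos: [0.4351, -0.2033, 0.0755]
orientation: [0.0, 0.998, -0.061, 0.002]
wrist_force: [-0.4, 0.5, -1.8]
opening: 0.0424
```

Call:
drive_tool(
  commands=[
    [0,0,0.015,0],
    [0,0,0.03,0],
    [0,0,0.045,0],
    [0,0,0.045,0],
    [0,0,0.045,0],
  ],
)

```text
clock: 18.22
tool_pos: [0.4328, -0.2029, 0.0294]
orientation: [-0.001, 0.998, -0.062, -0.001]
wrist_force: [0.3, -0.5, -0.5]
opening: 0.0425
```

```bash
python3 -c "
from plan import *
import cv2
p,im=here(2,'scene')
cv2.imwrite('pics/s5.png',cv2.resize(im[120:270,220:400],None,fx=3,fy=3)[:,:,::-1])"
```

```text
here [0.4336, -0.2037, 0.0306, -0.1241] t 18.32 open 0.0428 F [-0.2 -0.  -1.5] q7 -1.47
```

View pics/s5.png

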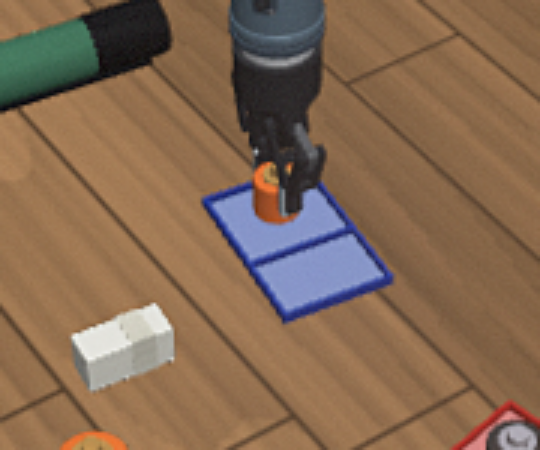

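The drum hangs upright over the blue wide bay at (275,195) in the crop. I'll lower it, release it, and fetch the green bar.

Call:
drive_tool(
  commands=[
    [0,0,0.006,0],
    [0,0,0.01,0],
    [0,0,0.013,0],
    [0,0,0.014,0],
    [0,0,0.014,0],
  ],
)

```text
clock: 18.73
tool_pos: [0.4327, -0.2041, 0.0164]
orientation: [-0.0, 0.998, -0.063, -0.0]
wrist_force: [-1.1, 0.8, 1.5]
opening: 0.0426
```

Call:
drive_tool(
  commands=[
    [0,0,0,0],
    [0,0,0,0],
    [0,0,0,0],
    [0,0,0,0],
  ],
  claw=0.068,
)

```text
clock: 19.07
tool_pos: [0.4329, -0.2042, 0.0163]
orientation: [0.0, 0.998, -0.063, 0.0]
wrist_force: [-0.6, 0.5, -0.0]
opening: 0.0682
```

Call:
drive_tool(
  commands=[
    [0,0,-0.015,0],
    [0,0,-0.035,0],
    [0,0,-0.06,0],
    [0,0,-0.094,0],
    [0,0,-0.094,0],
  ],
)

```text
clock: 19.48
tool_pos: [0.4361, -0.2055, 0.1151]
orientation: [0.001, 0.998, -0.063, 0.004]
wrist_force: [1.2, -1.6, 0.1]
opening: 0.0679
```

Call:
drive_tool(
  commands=[
    [0.054,-0.126,-0.003,-0.277],
    [0.054,-0.126,-0.003,-0.277],
    [0.054,-0.126,-0.003,-0.277],
    [0.054,-0.126,-0.003,-0.277],
  ],
  claw=0.085,
)

```text
clock: 19.82
tool_pos: [0.5057, -0.0789, 0.1138]
orientation: [-0.002, 0.997, 0.08, 0.002]
wrist_force: [1.1, 0.2, -0.1]
opening: 0.0849
```

Call:
drive_tool(
  commands=[
    [0.087,-0.106,-0.004,-0.277],
    [0.087,-0.106,-0.004,-0.277],
    [0.087,-0.106,-0.004,-0.277],
    [0.087,-0.106,-0.004,-0.277],
  ],
)

```text
clock: 20.15
tool_pos: [0.5749, 0.04, 0.1178]
orientation: [-0.002, 0.976, 0.217, 0.002]
wrist_force: [0.5, 0.5, 1.2]
opening: 0.0848
```

Call:
drive_tool(
  commands=[
    [0.028,-0.02,-0.003,-0.08],
    [0.056,-0.039,-0.003,-0.16],
    [0.084,-0.058,-0.003,-0.23],
    [0.104,-0.072,-0.003,-0.27],
    [0.112,-0.078,-0.003,-0.276],
  ],
)

```text
clock: 20.57
tool_pos: [0.6423, 0.1543, 0.12]
orientation: [-0.001, 0.938, 0.347, 0.001]
wrist_force: [-0.9, 0.2, -0.9]
opening: 0.0849
```

Call:
drive_tool(
  commands=[
    [0,0,0,0],
    [0,0,0,0],
    [0,0,0.02,0],
    [0,0,0.04,0],
    [0,0,0.06,0],
  ],
)

```text
clock: 20.98
tool_pos: [0.6412, 0.1463, 0.0598]
orientation: [0.001, 0.939, 0.343, -0.0]
wrist_force: [-0.1, -0.4, -0.4]
opening: 0.085
```

```bash
python3 -c "
from plan import *
import cv2
p,im=here(2,'scene')
cv2.imwrite('pics/s6.png',cv2.resize(im[150:360,220:460],None,fx=2.8,fy=2.8)[:,:,::-1])"
```

```text
here [0.6383, 0.1457, 0.0569, 0.7017] t 21.08 open 0.0849 F [-0.1 -1.6 -0.4] q7 -1.4
```

View pics/s6.png

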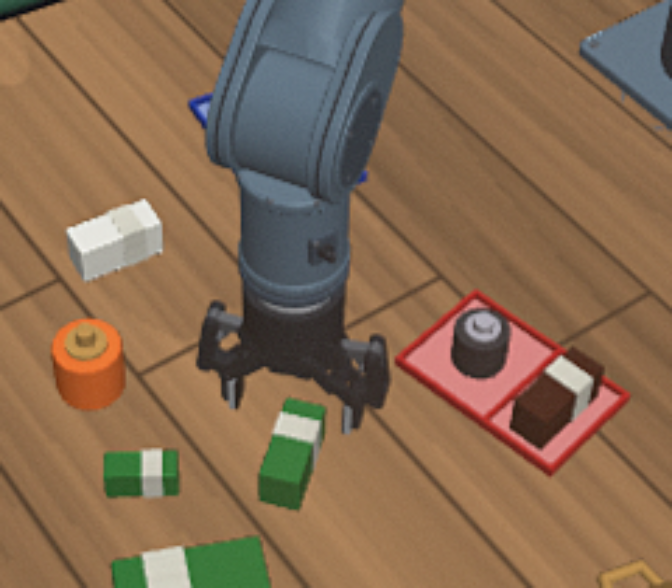

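The fingers straddle the middle green bar at (295,450) in the crop. I'll descend and grip.

Call:
drive_tool(
  commands=[
    [0,0,0.015,0],
    [0,0,0.03,0],
    [0,0,0.042,0],
    [0,0,0.048,0],
    [0,0,0.048,0],
  ],
)

```text
clock: 21.5
tool_pos: [0.6402, 0.1492, 0.0104]
orientation: [-0.0, 0.939, 0.345, -0.002]
wrist_force: [0.1, -0.1, -0.5]
opening: 0.085
```

Call:
drive_tool(
  commands=[
    [0,0,0,0],
    [0,0,0,0],
    [0,0,0,0],
    [0,0,0,0],
    [0,0,0,0],
  ],
  claw=0.02,
)

```text
clock: 21.92
tool_pos: [0.6424, 0.1498, 0.0133]
orientation: [0.0, 0.939, 0.345, 0.001]
wrist_force: [1.9, -1.2, -1.3]
opening: 0.0326
```

Call:
drive_tool(
  commands=[
    [0,0,0,0],
    [0,0,0,0],
    [0,0,0,0],
    [0,0,0,0],
  ],
)

```text
clock: 22.25
tool_pos: [0.6423, 0.1499, 0.0132]
orientation: [0.0, 0.939, 0.345, 0.001]
wrist_force: [0.4, 0.2, 6.8]
opening: 0.0333
```

Call:
drive_tool(
  commands=[
    [0,0,-0.02,0],
    [0,0,-0.045,0],
    [0,0,-0.07,0],
    [0,0,-0.088,0],
    [0,0,-0.088,0],
  ],
)

```text
clock: 22.67
tool_pos: [0.6438, 0.1504, 0.1041]
orientation: [0.0, 0.939, 0.345, 0.003]
wrist_force: [0.3, 0.4, -1.0]
opening: 0.033
```

Call:
drive_tool(
  commands=[
    [-0.033,0.008,0,0.083],
    [-0.066,0.016,0,0.166],
    [-0.098,0.023,0,0.249],
    [-0.131,0.031,0,0.332],
    [-0.164,0.039,0,0.415],
  ],
)

```text
clock: 23.08
tool_pos: [0.5397, 0.0124, 0.099]
orientation: [-0.0, 0.99, 0.142, -0.001]
wrist_force: [-0.6, -0.5, -1.8]
opening: 0.0331
```

Call:
drive_tool(
  commands=[
    [-0.028,0.021,0,0.087],
    [-0.056,0.042,0,0.174],
    [-0.083,0.064,0,0.26],
    [-0.11,0.085,0,0.345],
    [-0.133,0.102,0,0.415],
  ],
)

```text
clock: 23.5
tool_pos: [0.4408, -0.124, 0.0993]
orientation: [0.0, 0.998, -0.065, -0.001]
wrist_force: [-0.3, -1.1, -1.3]
opening: 0.033
```

Call:
drive_tool(
  commands=[
    [0,0,0,0],
    [0,0,0,0],
    [0,0,0,0],
    [0,0,0.01,0],
    [0,0,0.025,0],
  ],
)

```text
clock: 23.92
tool_pos: [0.4454, -0.1211, 0.0753]
orientation: [-0.0, 0.998, -0.061, 0.002]
wrist_force: [0.1, -0.6, -1.8]
opening: 0.0331
```

Call:
drive_tool(
  commands=[
    [0,0,0.015,0],
    [0,0,0.03,0],
    [0,0,0.045,0],
    [0,0,0.045,0],
    [0,0,0.045,0],
  ],
)

```text
clock: 24.33
tool_pos: [0.4432, -0.1209, 0.0293]
orientation: [-0.0, 0.998, -0.061, -0.001]
wrist_force: [0.2, 0.8, -2.1]
opening: 0.033
```

```bash
python3 -c "
from plan import *
import cv2
p,im=here(2,'scene')
cv2.imwrite('pics/s7.png',cv2.resize(im[120:270,220:400],None,fx=3,fy=3)[:,:,::-1])"
```

```text
here [0.4442, -0.1216, 0.0305, -0.124] t 24.43 open 0.0331 F [-0.8  0.6 -1.3] q7 -1.66
```

View pics/s7.png

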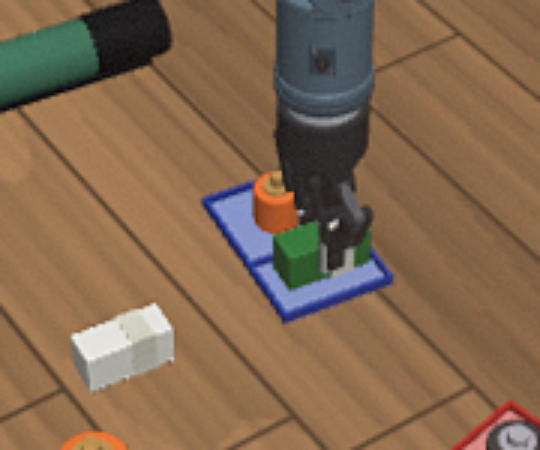

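The green bar is held level over the narrow bay at (320,255) in the crop, and the drum stands upright behind it. I'll lower it, release it and retreat.

Call:
drive_tool(
  commands=[
    [0,0,0.006,0],
    [0,0,0.01,0],
    [0,0,0.013,0],
    [0,0,0.014,0],
    [0,0,0.014,0],
  ],
)

```text
clock: 24.85
tool_pos: [0.4435, -0.1221, 0.0162]
orientation: [0.0, 0.998, -0.063, -0.0]
wrist_force: [0.7, 0.2, -1.7]
opening: 0.0334
```

Call:
drive_tool(
  commands=[
    [0,0,0,0],
    [0,0,0,0],
    [0,0,0,0],
    [0,0,0,0],
  ],
  claw=0.055,
)

```text
clock: 25.18
tool_pos: [0.4437, -0.1222, 0.0164]
orientation: [0.0, 0.998, -0.063, 0.0]
wrist_force: [0.0, 0.4, 0.6]
opening: 0.0551
```

Call:
drive_tool(
  commands=[
    [0,0,-0.015,0],
    [0,0,-0.035,0],
    [0,0,-0.06,0],
    [0,0,-0.09,0],
    [0,0,-0.12,0],
  ],
)

```text
clock: 25.6
tool_pos: [0.443, -0.122, 0.1373]
orientation: [-0.0, 0.998, -0.063, -0.0]
wrist_force: [0.2, -1.0, 0.2]
opening: 0.0549
```

Call:
drive_tool(
  commands=[
    [-0.02,0.036,-0.01,0],
    [-0.04,0.072,-0.02,0],
    [-0.05,0.108,-0.03,0],
    [-0.05,0.144,-0.04,0],
    [-0.05,0.18,-0.05,0],
  ],
)

```text
clock: 26.02
tool_pos: [0.3701, -0.296, 0.1871]
orientation: [0.0, 0.998, -0.063, 0.0]
wrist_force: [1.6, -0.2, 0.2]
opening: 0.0553
```

Call:
drive_tool(
  commands=[
    [-0.03,0.03,-0.01,0],
    [-0.05,0.06,-0.02,0],
    [-0.08,0.09,-0.02,0],
    [-0.1,0.11,-0.02,0],
    [-0.1,0.11,-0.02,0],
  ],
)

```text
clock: 26.43
tool_pos: [0.2526, -0.3951, 0.2066]
orientation: [0.001, 0.998, -0.067, -0.001]
wrist_force: [-0.2, -0.3, -0.0]
opening: 0.055
```

Call:
drive_tool(
  commands=[
    [0,0,0,0],
    [0,0,0,0],
    [0,0,0,0],
    [0,0,0,0],
    [0,0,0,0],
  ],
)

```text
clock: 26.85
tool_pos: [0.2595, -0.3904, 0.2062]
orientation: [-0.0, 0.998, -0.061, 0.0]
wrist_force: [1.2, -1.1, 0.6]
opening: 0.055
```

```bash
python3 -c "
from plan import *
import cv2
p,im=here(1,'scene')
cv2.imwrite('pics/s8.png',cv2.resize(im[120:380,150:460],None,fx=2.3,fy=2.3)[:,:,::-1])
p,im=here(1,'top')
cv2.imwrite('pics/t8.png',cv2.resize(im[130:330,180:450],None,fx=2.9,fy=2.9,interpolation=cv2.INTER_CUBIC)[:,:,::-1])"
```

```text
here [0.2593, -0.3905, 0.2062, -0.1233] t 26.9 open 0.0553 F [-0.   0.2  0.3] q7 -0.81
here [0.2591, -0.3907, 0.2062, -0.1238] t 26.95 open 0.0551 F [ 0.7 -0.7  0.2] q7 -0.81
```

View pics/s8.png

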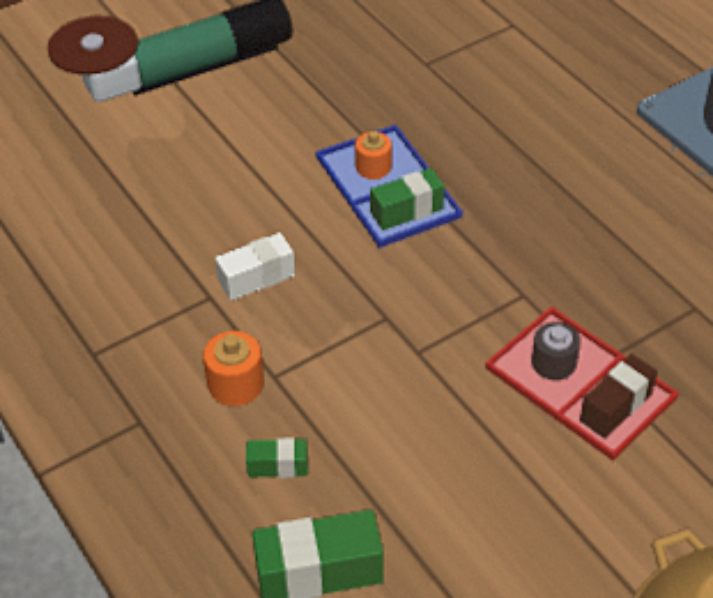

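View pics/t8.png

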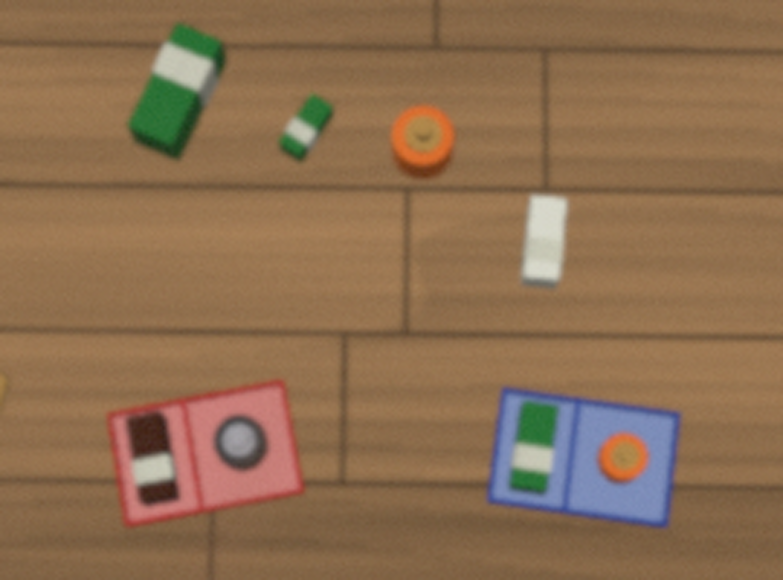

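In both views each kit is in its tray, the round tools are upright, the bars are flat and lengthwise inside their bays, and the rest is undisturbed. I'll hand the job in.

```bash
python3 -c "
from rig import robot
print(robot.sign_off())"
```

```text
the job is handed in; nothing more can be done
None
```

Both kits are made up and handed in, at about 27 s on the clock. The red tray holds the stone and the brown bar. The blue tray holds the smaller drum and the middle-sized green bar.

- **Placing:** The last top and scene pictures show both round tools upright, spindle up, in the wide bays. Both bars lie flat and lengthwise in the narrow bays, clear of the walls.
- **Other items:** The white bar, grinder and look-alike parts show no movement. The jar and most of the bowl were outside the last crops, so I did not recheck them; the arm never went near them.
- **Robot:** The gripper is open, and the arm is parked clear of everything. Wrist force stayed below about 7 N in every reading.
- **Checks that disagreed:** The gripper read about 1–2 mm under each part's nominal width. The arm overshot by up to about 8 mm on fast moves, so I let it settle before lowering. My first silhouette fit had poor colour masks and was redone before any move.

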